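# Lean a shelf board in the check-in bay and log it

### The job

Get the shelf board ready for check-in: slide the small flat carton at the foot of the bay's back panel out along the panel until it is well clear of the board, still upright, then tip the board up off the green beam, standing on the edge it already rests on, so that it leans square against the back panel with its foot about 50 mm out from the panel. With the board leaning on its own, press the square flat key on the terminal firmly but not hard, until it registers. Leave everything else where it is.

Things in the scene. Friction and masses are not known exactly. Their poses are not given: they have to be found in the camera images.
- wall: The bay's upright back panel, fixed: white, 380 mm long (its x), 240 mm high, 20 mm thick, with a green post to 270 mm at each end (outer ends at x = +-212 mm). Origin at bench level, mid-length, mid-thickness; its front face, which the board leans on, looks along its -y and lies at y = -10 mm.
- board_foot (a point): Middle of the board's foot edge, half-way through its thickness; axes as board. At the start this edge is on the bench, 80 to 115 mm in front of the back panel, and the board rises from it away from the panel at 26 degrees.
- board_top (a point): Middle of the board's free edge, opposite the foot (uppermost once it leans), half-way through its thickness. At the start it overhangs the back of the beam by 33 mm (horizontally), its underside 91 mm above the bench.
- board_mid (a point): Centre of the board; same axes.
- beam: Length of dark green slotted rack beam lying loose on the bench, 200 mm long (its x axis), 30 mm deep (y), 61 mm high, 1.3 kg. The board rests on its upper edge on the panel's side (its +y). Origin: centre of its underside; z up.
- box_mid (a point): Centre of the small flat white carton, 60 mm (its x) x 36 mm (y) x 45 mm high, 90 g, standing loose at the foot of the back panel, between it and the board's foot.
- box: The same small carton. Origin: centre of its underside; z up.
- terminal: Stock terminal fixed to the bench, a grey housing 130 (x) x 160 (y) x 34 mm high with a dark display, one square and two small round keys. Origin: centre of its underside; z up.
- key_top (a point): Centre of the top of the square white membrane key, 36 x 36 mm, standing 4.5 mm proud of the terminal's top; it is pressed straight down.
- key (a joint): Depression of the square key: 0 at rest, 0.003 m at its hard stop; spring of 2.5 N per mm. It registers at 0.0016 m (4 N).
- stand: Display stand: steel disc 90 mm across, 8 mm thick, with an upright rod 8 mm thick to 158 mm height. Origin: centre of its underside; z up.
- tape: Roll of brown tape lying flat, 90 mm across, 45 mm high. Origin: centre of its underside; z up.
- carton_a: Brown carton, 70 (x) x 90 (y) x 50 mm high. Origin: centre of its underside; z up.
- carton_b: White carton, 60 x 60 x 60 mm high. Origin: centre of its underside; z up.
- wrench: Open wrench lying on the bench, about 180 mm long along its x axis.
- jar: Closed jar, 60 mm across, 80 mm high. Origin: centre of its underside; z up.
- board: Plain pale wooden shelf board, 150 mm wide, 210 mm long, 10 mm thick, 240 g, loose, propped on the green beam. Origin: centre of the face that is underneath at the start. x along its width, y from free edge to foot edge, z out of the face that is uppermost at the start.

How it is judged (in metres and radians):
On the way, in this order (a step that is already met when the one before it is completed fails the run):
1. the small carton is out of the way, clear of the board sideways (115 mm centre to centre), standing, while the board still lies on the beam ((x of box_mid in the frame of board_foot above 0.115 m or x of box_mid in the frame of board_foot below -0.115 m or horizontal distance between box_mid and board_foot above 0.17 m) and angle between box's own z axis and vertical below 0.2 rad and height (world z) of board_top below 0.15 m), for 0.1 s.
2. the board leans square on the back panel, foot 32 to 70 mm out, untouched and still (y of board_foot in the frame of wall between -0.08 and -0.042 m and y of board_top in the frame of wall between -0.03 and 0 m and x of board_mid in the frame of wall between -0.16 and 0.16 m and height (world z) of board_foot below 0.02 m and height (world z) of board_top above 0.18 m and angle between the x axis of wall and the x axis of board_mid, either way round below 0.14 rad and linear speed of board below 0.02 m/s and angular speed of board below 0.1 rad/s and contact force between board and the fingers below 0.05 N), for 0.2 s.
3. the square key is pressed until it registers (value of joint key above 0.0016 m), for 0.1 s.
At the end, for the whole second after the job is handed in: Board at rest, untouched, on its foot edge, leaning square (8 degrees) on the back panel, upper edge within 20 mm of its face, foot edge 32 to 70 mm out; small carton upright, not touching the board, centre 115 mm or more sideways of the board's middle (or 170 mm from its foot); key released (all of step 2 and (x of box_mid in the frame of board_foot above 0.115 m or x of box_mid in the frame of board_foot below -0.115 m or horizontal distance between box_mid and board_foot above 0.17 m) and contact force between box and board below 0.05 N and angle between box's own z axis and vertical below 0.2 rad and height (world z) of box_mid below 0.035 m and value of joint key below 0.0008 m).
It fails at once if a bystander (stand, tape roll, brown carton, white cube carton, wrench, jar) is moved more than 40 mm or tipped over (distance of any of stand, tape, carton_a, carton_b, wrench, jar from where it was at the start of the episode above 0.04 m or angle between any of stand, tape, carton_a, carton_b, jar's own z axis and vertical above 0.6 rad).
It fails at once if the green beam is moved more than 50 mm (distance of beam from where it was at the start of the episode above 0.05 m).
It fails at once if the small flat carton is tipped over (angle between box's own z axis and vertical above 0.7 rad).
It fails at once if the key is pressed harder than 35 N (contact force between key and anything else above 35 N).
It also fails if it takes over 72 s, if anything falls off the work surface, if the arm or the gripper's body presses on something with over 40 N, if the wrist force passes 120 N, or if a joint passes its speed limit or range.

### The arm

A 6-joint arm with a two-finger parallel gripper is mounted at the origin on the work surface. World frame = base frame: x ahead of the robot, y to its left, z up, the work surface at z = 0. Lengths are in m, angles in degrees, forces in N, time in s.
With the tool pointing down it reaches from about 0.3 to 0.95 m from the base axis. Payload 3.1 kg.
Tool frame: the origin (TCP) lies at the very end of the fingers, on their centre line; the grasp point (between the pads) lies 19 mm behind it (ctrl.pinch_z is the distance from the TCP to the grasp point, in m); y points along the fingers, x is the direction in which the jaws open and shut, and the axes are right-handed (so a half turn about y gives the same grasp; the last joint's range is limited). The gripper opens to 85 mm and grips with 20 to 120 N. Pads are 22 mm wide; open, the fingers measure 114 mm over their backs; the gripper's body (76 mm by 85 mm) begins 54 mm behind the grasp point. The pads swing forward as they close: fully open they stand 13 mm farther back than shut.
Start: joints at [70.835, 17.653, 93.61, -0, 68.738, -3.994], TCP at [0.164, 0.603, 0.231] pointing down, gripper open.
Joint ranges: [-175.34, 175.34], [-45.06, 112.39], [2.9, 150.54], [-68.45, 248.45], [3.09, 151.38], [-168.51, 168.51]. Speed limits (degrees/s): [159.86, 159.86, 180, 180, 180, 180].

### API

Orientations are given as [roll, pitch, yaw] about the fixed x, y, z axes, in that order (R = Rz(yaw) Ry(pitch) Rx(roll)).
In Python, from bench import ctrl gives the robot as it stands. The module is installed in compiled form; this text tells all that it offers. Calls block until the motion is done:
- ctrl.movep(position, orientation): joint-space move of the TCP to a pose.
- ctrl.move_straight(position, rotation=None, v=0.15, force_limit=None): straight line of the TCP; rotation=None keeps the orientation; v is the mean speed in m/s. With force_limit (N) it stops when the force on the tool has changed by that much, and returns True; else False.
- ctrl.move_joints(angles): joint-space move.
- ctrl.set_gripper(opening): opening from 0.0 (shut) to 1.0 (fully open); the grip force is fixed at half the most; returns when the fingers have stopped.
- ctrl.dwell(seconds).
- ctrl.solve_ik(position, orientation): joint angles nearest the present ones, or None.
- ctrl.capture(name): name is "scene" or "top" or "wrist"; returns the picture (384x512x3 uint8, red, green, blue); there is no depth.
- ctrl.camera_params(name): a dict with "fx", "fy", "cx", "cy" (pixels), "dist" ([k1, k2, p1, p2, k3] as OpenCV has them; the pictures are not rectified), "rvec" (rotation vector, rad) and "tvec" (3), from world to camera coordinates, as OpenCV has them. Camera axes: x right, y down, z forward; pixel columns grow to the right and rows downward; lengths in m; the calibration is good to about 2 mm. A picture is of the moment at which its call begins: read the wrist's pose just before it. camera_params takes no time and is no camera call; for the wrist camera it gives the pose at the moment of the call.
A pose or a line that the arm cannot do raises ctrl.IKError and nothing moves.
- ctrl.sign_off(): hands the job in, once; it reports no verdict.
Readings, each from a call of its own:
- ctrl.read_time(): time.
- ctrl.read_joints(): joint angles.
- ctrl.read_qd(): joint speeds.
- ctrl.read_tau(): joint torques, N m.
- ctrl.read_tcp_pos(): TCP position.
- ctrl.read_tool_rot(): TCP orientation.
- ctrl.read_contact_force(): force on the tool from outside, world axes, zero at the start.
- ctrl.read_torque(): the same for the moment, N m.
- ctrl.read_gripper_width(): opening from 0.0 (shut) to 1.0 (fully open).
Only numpy, scipy, OpenCV 4.12 (cv2) and the standard library are available. Lean on these libraries where they do the work, as an engineer would, in place of code of your own. Each camera call takes 0.05 s, during which the arm holds its last target.

## Working session

There is one attempt and no reset: what is moved stays moved. The work goes in short steps, each a Python script; the robot and the scene stay as the last script left them, time stands still between calls to the robot, and variables do not carry over. Pictures are saved under pics/ and viewed, and the job is handed in when it is done.

```bash
mkdir -p pics; python3 - <<'E'
from bench import ctrl
import cv2
for n in("scene","top","wrist"):
    im=ctrl.capture(n); cv2.imwrite(f"pics/{n}0.png",im[:,:,::-1]); p=ctrl.camera_params(n); print(n,{k:[round(float(x),4) for x in __import__('numpy').ravel(v)] for k,v in p.items()})
print(ctrl.read_time(),ctrl.read_tool_rot(),ctrl.read_tcp_pos(),ctrl.pinch_z)
E
```

```text
scene {'fx': [423.7119], 'fy': [423.7119], 'cx': [257.5533], 'cy': [185.4243], 'dist': [0.0417, 0.0, 0.0, 0.0, 0.0], 'rvec': [0.6997, 2.5351, -1.2224], 'tvec': [0.5415, -0.0981, 1.2499]}
top {'fx': [363.4826], 'fy': [363.4826], 'cx': [257.5659], 'cy': [193.8167], 'dist': [-0.0414, 0.0, 0.0, 0.0, 0.0], 'rvec': [2.1182, -2.111, 0.19], 'tvec': [-0.0132, 0.6225, 0.8177]}
wrist {'fx': [276.2883], 'fy': [276.2883], 'cx': [253.8698], 'cy': [191.4656], 'dist': [-0.0243, 0.0, 0.0, 0.0, 0.0], 'rvec': [-2.3055, -1.765, -0.2522], 'tvec': [-0.624, -0.0367, 0.3782]}
0.15 [-89.99372139   0.10349832  74.82889086] [0.16338434 0.60261787 0.23030274] 0.0187
```

View pics/scene0.png

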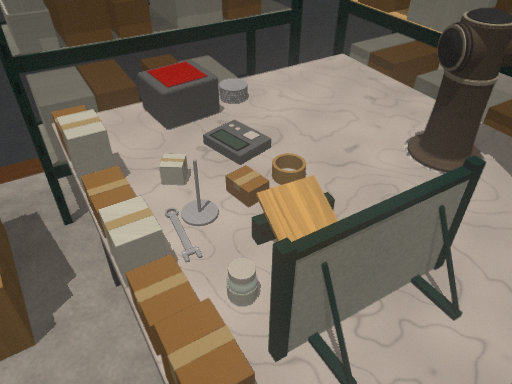

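View pics/top0.png

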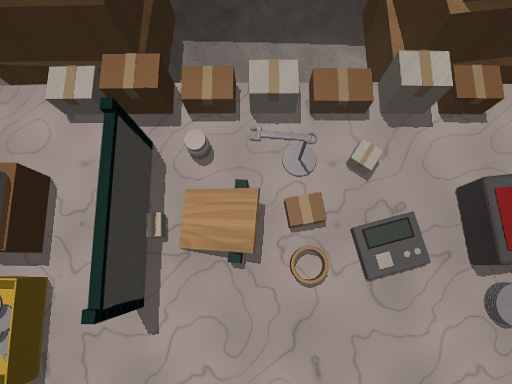

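View pics/wrist0.png

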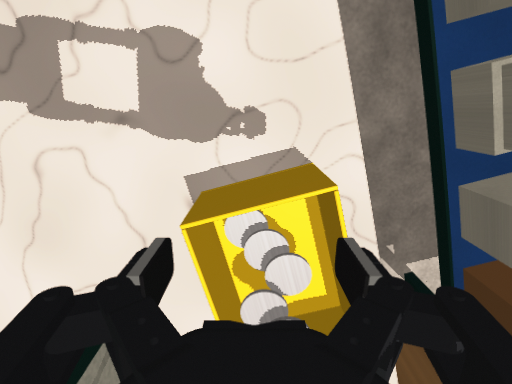

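```bash
cat > h.py <<'E'
import numpy as np, cv2
from bench import ctrl
def P(n):
    p=ctrl.camera_params(n); K=np.array([[p['fx'],0,p['cx']],[0,p['fy'],p['cy']],[0,0,1.]])
    return K,np.array(p['dist'],float).ravel(),np.array(p['rvec'],float).ravel(),np.array(p['tvec'],float).ravel()
def onz(n,uv,z,pr=None):
    K,d,r,t=pr or P(n); R=cv2.Rodrigues(r)[0]; q=cv2.undistortPoints(np.array([[uv]],float),K,d).ravel()
    c=-R.T@t; v=R.T@np.array([q[0],q[1],1.]); return c+v*(z-c[2])/v[2]
def proj(n,X,pr=None):
    K,d,r,t=pr or P(n); return cv2.projectPoints(np.array(X,float).reshape(-1,3),r,t,K,d)[0].reshape(-1,2)
def crop(n,name,x0,y0,x1,y1,s,im=None):
    im=ctrl.capture(n) if im is None else im
    c=cv2.resize(im[y0:y1,x0:x1],None,fx=s,fy=s,interpolation=cv2.INTER_CUBIC)
    for i in range(x0-x0%20+20,x1,20): cv2.putText(c,str(i),((i-x0)*s,8),0,.3,(255,0,0),1); cv2.line(c,((i-x0)*s,10),((i-x0)*s,14),(255,0,0),1)
    for i in range(y0-y0%20+20,y1,20): cv2.putText(c,str(i),(0,(i-y0)*s),0,.3,(255,0,0),1); cv2.line(c,(20,(i-y0)*s),(24,(i-y0)*s),(255,0,0),1)
    cv2.imwrite("pics/"+name+".png",np.ascontiguousarray(c[:,:,::-1])); return im
E
python3 - <<'E'
from h import *
np.set_printoptions(precision=3,suppress=True)
im=cv2.imread('pics/top0.png')[:,:,::-1]
crop('top','t_l',80,90,280,330,3 and 2,im=im) if 0 else crop('top','t_l',80,90,270,330,3-0 and 3,im=im) if 0 else None
crop('top','t1',80,90,240,230,4,im=im);crop('top','t2',80,190,270,330,4,im=im);crop('top','t3',340,200,440,285,6,im=im)
s=cv2.imread('pics/scene0.png')[:,:,::-1]
crop('scene','s1',240,140,440,290,4,im=s)
for uv in [(0,0),(511,0),(0,383),(511,383),(256,192)]: print(uv,onz('top',uv,0))
E
```

```text
(0, 0) [1.231 0.773 0.   ]
(511, 0) [ 1.221 -0.759  0.   ]
(0, 383) [0.162 0.616 0.   ]
(511, 383) [ 0.173 -0.62  -0.   ]
(256, 192) [ 0.639 -0.006  0.   ]
```

View pics/t1.png

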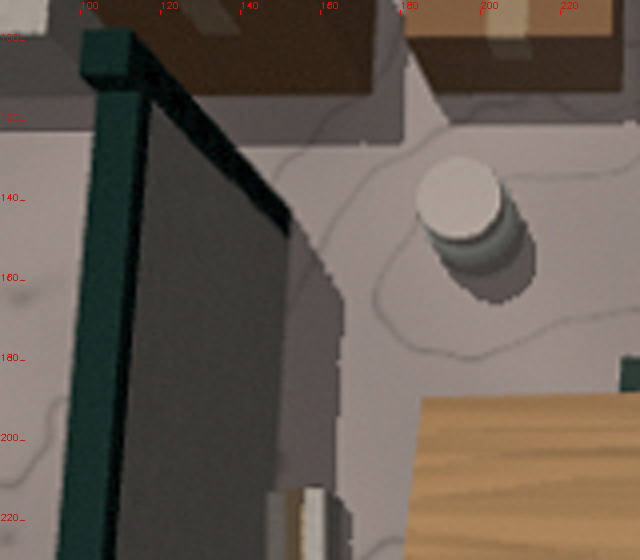

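View pics/t2.png

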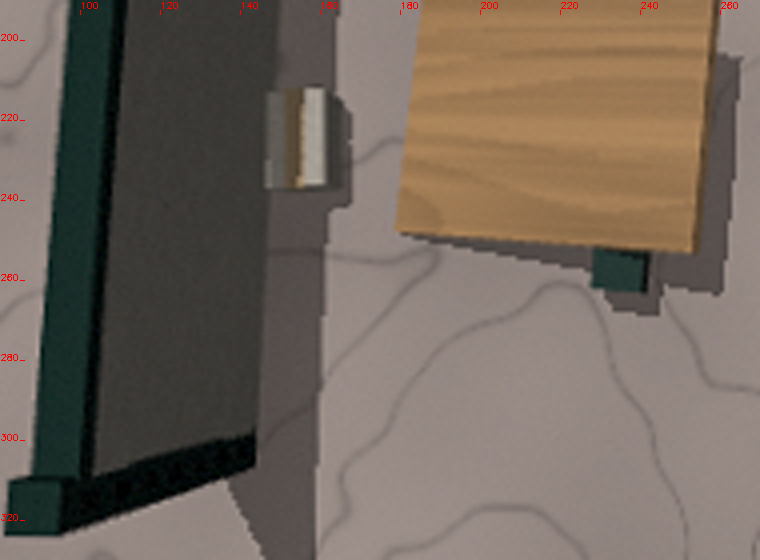

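View pics/t3.png

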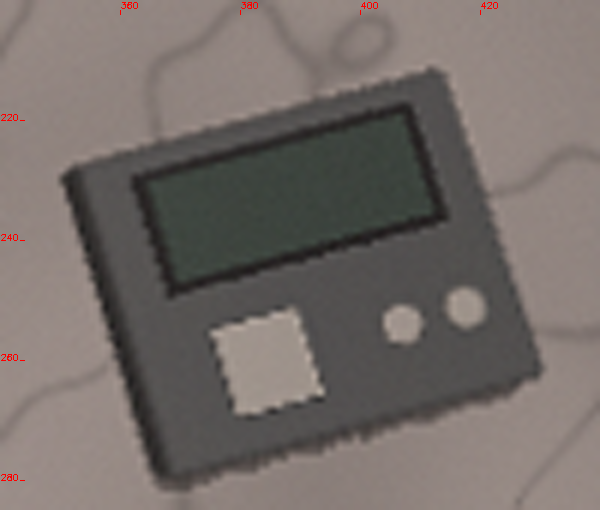

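View pics/s1.png

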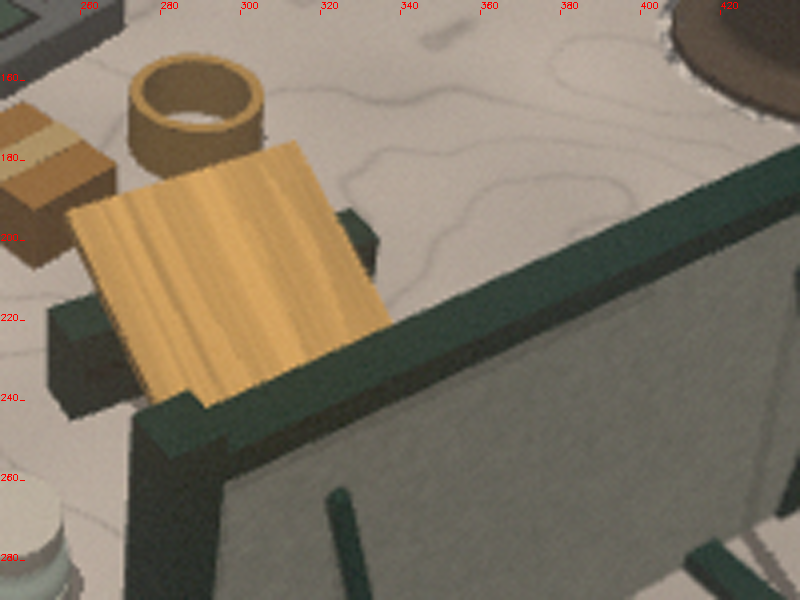

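```bash
python3 - <<'E'
from h import *
np.set_printoptions(precision=4,suppress=True)
im=cv2.imread('pics/top0.png')[:,:,::-1]
crop('top','t4',225,165,325,285,5,im=im)
pts={'wallbase_far':((152.5,142.5),0),'wallbase_mid':((149,211),0),'wallbase_near':((144,298),0),
'pfar_a':((100,98),.27),'pfar_b':((113.5,98),.27),'pfar_d':((100.3,110),.27),'pnear_c':((81.5,324),.27),'pnear_d':((95.5,324.5),.27),'pnear_a':((83,309.5),.27),'pnear_b':((97,310),.27),
'foot_far':((185.2,189.2),.009),'foot_near':((179.2,248),.009),'free_near':((253.2,253),.1),'free_far':((259.5,188),.1),
'box1':((155.5,212),.045),'box2':((161.5,212),.045),'box3':((161.2,237),.045),'box0':((147.5,213),.045),'box4':((146.5,237.5),.045),
'k1':((375.5,255.5),.0385),'k2':((389.3,251.5),.0385),'k3':((394,266),.0385),'k4':((379.5,269.3),.0385),
'jar':((194.5,139),.08),'wrench':((285,136),0),'carton_a':((305,209),.05),'tape':((310,264),.045),'stand':((299,159),.0)}
pr=P('top')
for k,(uv,z) in pts.items(): print(k,onz('top',uv,z,pr))
E
```

```text
wallbase_far [0.7736 0.2718 0.    ]
wallbase_mid [0.5885 0.2695 0.    ]
wallbase_near [0.3711 0.2694 0.    ]
pfar_a [0.7722 0.2956 0.27  ]
pfar_b [0.7719 0.2686 0.27  ]
pfar_d [0.747  0.2925 0.27  ]
pnear_c [0.35   0.2918 0.27  ]
pnear_d [0.3496 0.2668 0.27  ]
pnear_a [0.3744 0.2911 0.27  ]
pnear_b [0.3741 0.266  0.27  ]
foot_far [0.6442 0.176  0.009 ]
foot_near [0.4941 0.1848 0.009 ]
free_near [ 0.48   -0.0025  0.1   ]
free_far [ 0.6285 -0.016   0.1   ]
box1 [0.5795 0.239  0.045 ]
box2 [0.5796 0.2242 0.045 ]
box3 [0.5186 0.2216 0.045 ]
box0 [0.577  0.2587 0.045 ]
box4 [0.5172 0.2575 0.045 ]
k1 [ 0.4766 -0.2944  0.0385]
k2 [ 0.4861 -0.3283  0.0385]
k3 [ 0.4518 -0.3375  0.0385]
k4 [ 0.4441 -0.3023  0.0385]
jar [0.7546 0.1433 0.08  ]
wrench [ 0.7914 -0.0827  0.    ]
carton_a [ 0.5873 -0.1259  0.05  ]
tape [ 0.4564 -0.1359  0.045 ]
stand [ 0.7278 -0.1188  0.    ]
```

View pics/t4.png

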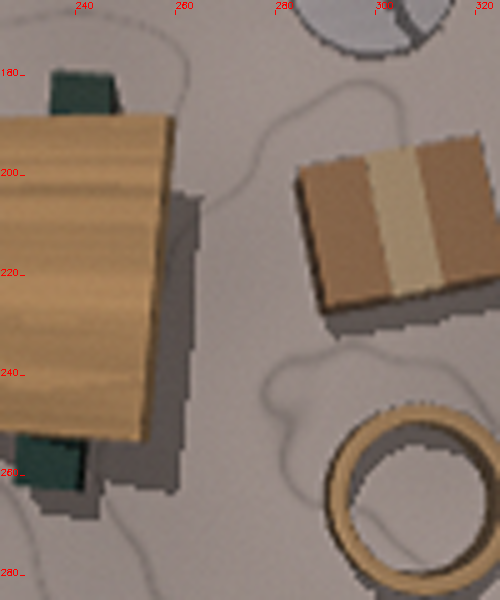

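```bash
cat >> h.py <<'E'
from scipy.spatial.transform import Rotation as Ro
def rpy(x,y):
    x=np.array(x,float);y=np.array(y,float);y/=np.linalg.norm(y);x-=y*(x@y);x/=np.linalg.norm(x)
    return Ro.from_matrix(np.stack([x,y,np.cross(x,y)],1)).as_euler('xyz',degrees=True)
YB=np.radians(-4.4)
def boardaxes(yaw,tilt):
    """yaw rad about z, tilt deg from horizontal (26 start, 90 upright, >90 leans on panel): x, y(free->foot), z"""
    t=np.radians(tilt); Rz=Ro.from_euler('z',yaw).as_matrix()
    return (Rz@[1,0,0],Rz@[0,np.cos(t),-np.sin(t)],Rz@[0,np.sin(t),np.cos(t)])
def boardtool(foot,yaw,tilt,sgn,inn,L=.21):
    """tool pose gripping free edge; foot= mid foot edge mid thickness; TCP is inn from free edge"""
    x,y,z=boardaxes(yaw,tilt); return np.array(foot)-y*(L-inn), rpy(sgn*z,y)
E
python3 - <<'E'
from h import *
np.set_printoptions(precision=3,suppress=True)
pr=P('wrist'); R=cv2.Rodrigues(pr[2])[0]; c=-R.T@pr[3]
Rt=Ro.from_euler('xyz',ctrl.read_tool_rot(),degrees=True).as_matrix()
print('cam in tool',Rt.T@(c-ctrl.read_tcp_pos()))
for sx in(1,-1):
  for a in (40,45,50):
    t=np.radians(a);o=rpy([sx,0,0],[0,np.cos(t),-np.sin(t)])
    print('box',sx,a,o,ctrl.solve_ik([.548,.2555,.022],o),ctrl.solve_ik([.43,.2555,.022],o),ctrl.solve_ik([.548,.16,.12],o))
foot0=np.array([.569,.1804-.002,.0068]);
for s in(1,-1):
  for f,yw,t in [(foot0,YB,26),(foot0,YB,50),(foot0,YB,70),(foot0+[0,.02,0],0,90),(foot0+[0,.04,0],0,96)]:
    p,o=boardtool(f,yw,t,s,.03); print(s,t,p,o,ctrl.solve_ik(p,o))
E
```

```text
cam in tool [-0.    -0.142  0.072]
box 1 40 [-40.   0.   0.] [ -3.252  38.377 109.705  63.776  58.491 -51.747] [ -4.147  31.77  124.969  68.254  55.343 -61.389] [-13.121  28.121 109.829  53.124  68.849 -45.62 ]
box 1 45 [-45.   0.   0.] [ -1.294  36.102 109.999  60.031  54.69  -46.898] [ -1.65   28.891 125.315  65.239  51.112 -56.028] [-11.221  25.855 110.07   49.58   65.651 -41.503]
box 1 50 [-50.   0.   0.] [  0.84   34.115 110.062  55.562  51.197 -41.327] [  1.071  26.364 125.389  61.292  47.117 -49.776] [ -9.124  23.845 110.162  45.586  62.684 -36.939]
box -1 40 [-140.    0. -180.] [ -3.252  38.377 109.705  63.776  58.491 128.253] [ -4.147  31.77  124.969  68.254  55.343 118.611] [-13.121  28.121 109.829  53.124  68.849 134.38 ]
box -1 45 [-135.    0. -180.] [ -1.294  36.102 109.999  60.031  54.69  133.102] [ -1.65   28.891 125.315  65.239  51.112 123.972] [-11.221  25.855 110.07   49.58   65.651 138.497]
box -1 50 [-130.    0. -180.] [  0.84   34.115 110.062  55.562  51.197 138.673] [  1.071  26.364 125.389  61.292  47.117 130.224] [ -9.124  23.845 110.162  45.586  62.684 143.06
[... 263 characters left out ...]
4.943  106.503   23.168   60.369 -101.073]
1 90 [0.569 0.198 0.187] [-90.   0.  90.] [ 15.083  17.774  98.919   0.     63.308 -74.917]
1 96 [0.569 0.237 0.186] [-90.   6.  90.] [ 21.457  20.811  95.163  -6.097  66.348 -65.982]
-1 26 [0.557 0.017 0.086] [-90.   64.  -94.4] [-30.729  41.635 102.846  54.286  82.808  31.657]
-1 50 [0.56  0.063 0.145] [-90.   40.  -94.4] [-18.888  22.655 108.09   42.242  67.781  52.408]
-1 70 [0.564 0.117 0.176] [-90.   20.  -94.4] [ -3.579  14.943 106.503  23.168  60.369  78.927]
-1 90 [0.569 0.198 0.187] [-90.   0. -90.] [ 15.083  17.774  98.919  -0.     63.308 105.083]
-1 96 [0.569 0.237 0.186] [-90.  -6. -90.] [ 21.457  20.811  95.163  -6.097  66.348 114.018]
```

```bash
python3 - <<'E'
from h import *
np.set_printoptions(precision=3,suppress=True)
o=[-45,0,0]
ctrl.move_straight([.164,.6,.42],v=.3)
ctrl.movep([.36,.42,.42],[-90,0,50])
ctrl.movep([.548,.12,.36],[-80,0,0])
ctrl.movep([.548,.1475,.13],o)
print(ctrl.read_time(),ctrl.read_tcp_pos(),ctrl.read_contact_force())
im=crop('wrist','w1',0,0,512,384,1)
crop('top','ta',80,140,280,300,4)
E
```

```text
4.2583 [0.549 0.148 0.131] [ 0.075  0.528 -0.002]
```

View pics/w1.png

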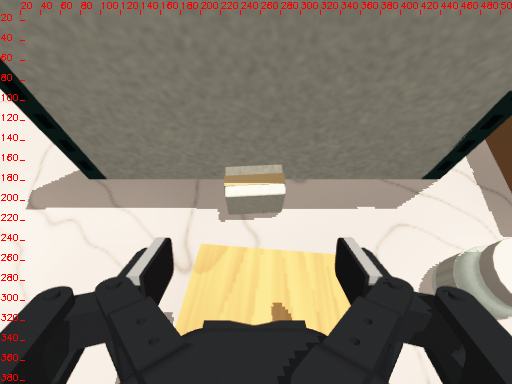

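View pics/ta.png

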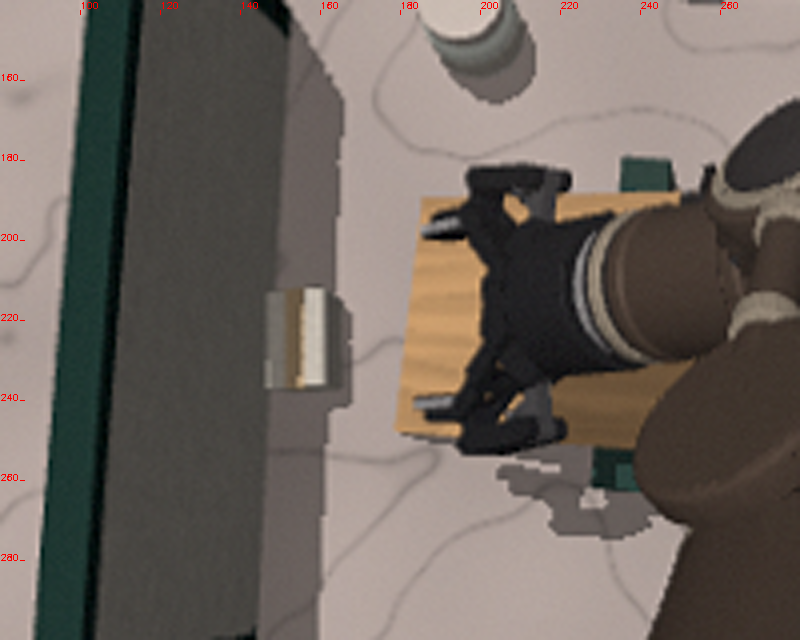

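```bash
python3 - <<'E'
from h import *
np.set_printoptions(precision=4,suppress=True)
for uv,z in [((203,244),.009),((338,254),.009),((104,179.5),0),((424,179.5),0),((228,213),0),((284,212),0),((225,190),.045),((285,192),.045)]: print(uv,onz('wrist',uv,z))
print(ctrl.move_straight([.5485,.2555,.022],v=.12,force_limit=8))
print(ctrl.read_time(),ctrl.read_tcp_pos(),ctrl.read_contact_force())
ctrl.set_gripper(0.66); print(ctrl.read_gripper_width(),ctrl.read_contact_force())
crop('wrist','w2',0,0,512,384,1);crop('top','tb',80,140,280,300,4)
E
```

```text
(203, 244) [0.4983 0.1859 0.009 ]
(338, 254) [0.6357 0.1759 0.009 ]
(104, 179.5) [0.3701 0.268  0.    ]
(424, 179.5) [0.7568 0.27   0.    ]
(228, 213) [0.5215 0.2248 0.    ]
(284, 212) [0.5844 0.2264 0.    ]
(225, 190) [0.5218 0.2295 0.045 ]
(285, 192) [0.5809 0.2275 0.045 ]
False
5.7833 [0.5493 0.2551 0.0226] [ 0.2395 -0.0387  0.1808]
0.6969958078011268 [ 0.6573 -1.7998  4.5071]
```

View pics/w2.png

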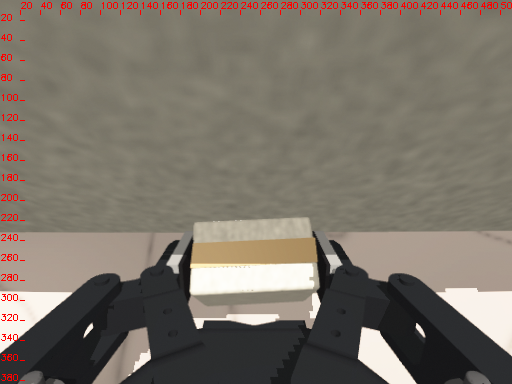

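View pics/tb.png

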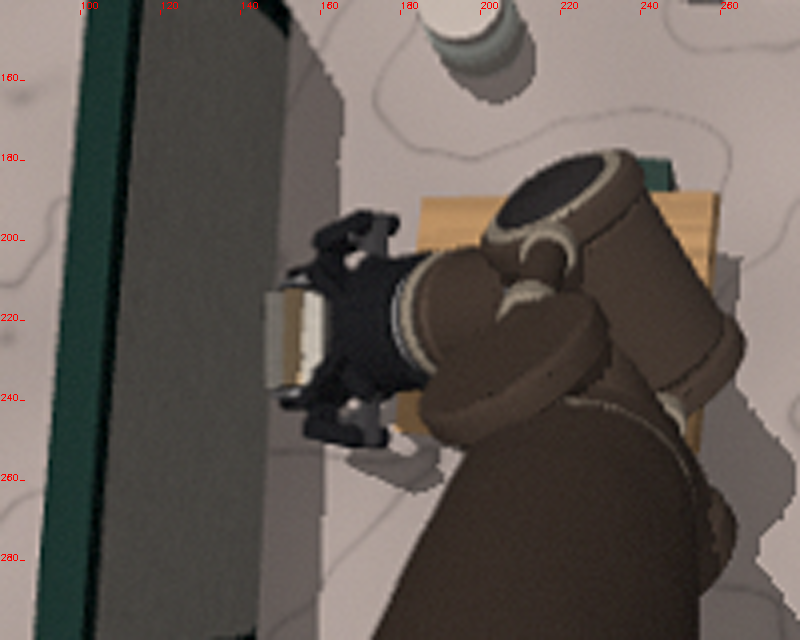

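```bash
python3 - <<'E'
from h import *
np.set_printoptions(precision=4,suppress=True)
p=ctrl.read_tcp_pos()
print(ctrl.move_straight([.427,p[1],p[2]+.001],v=.08,force_limit=25))
print(ctrl.read_time(),ctrl.read_tcp_pos(),ctrl.read_contact_force())
ctrl.set_gripper(0.9)
crop('wrist','w3',0,0,512,384,1)
ctrl.dwell(.1)
q=ctrl.read_tcp_pos(); ctrl.move_straight(q+np.array([0,-.11,.11]),v=.15)
print(ctrl.read_time(),ctrl.read_tcp_pos(),ctrl.read_contact_force())
crop('wrist','w4',0,0,512,384,1);crop('top','tc',80,140,280,300,4)
E
```

```text
False
7.9083 [0.4275 0.2552 0.024 ] [-0.3693  0.6763 -1.096 ]
9.5583 [0.4263 0.1458 0.1336] [-0.3067 -0.1816  0.2173]
```

View pics/w4.png

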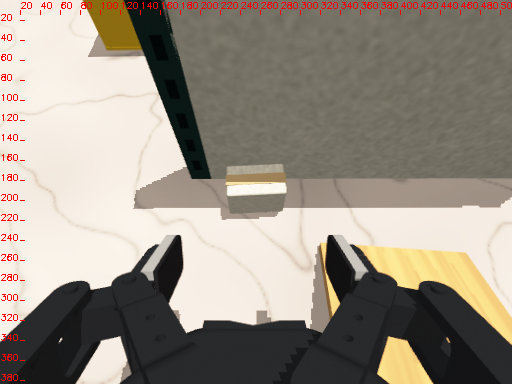

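View pics/tc.png

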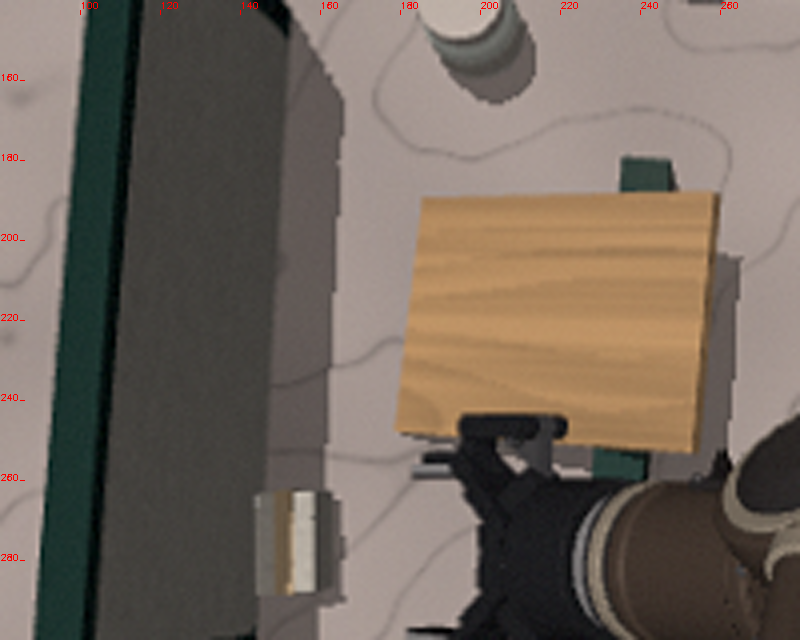

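```bash
cat >> h.py <<'E'
FOOT0=np.array([.569,.178,.0045]); INN=.03; S=-1
E
python3 - <<'E'
from h import *
np.set_printoptions(precision=4,suppress=True)
p,o=boardtool(FOOT0,YB,26,S,INN)
by=boardaxes(YB,26)[1]
q=ctrl.read_tcp_pos(); ctrl.move_straight([q[0]+.02,q[1]-.06,.28],v=.25)
ctrl.movep(p-by*.16+np.array([0,0,.1]),rpy(S*boardaxes(YB,40)[2],boardaxes(YB,40)[1]))
ctrl.set_gripper(.42)
ctrl.movep(p-by*.06,o)
print(p,o,ctrl.read_tcp_pos(),ctrl.read_tool_rot(),ctrl.read_time(),ctrl.read_contact_force())
crop('wrist','w5',0,0,512,384,1);crop('top','td',180,140,340,300,4);crop('scene','sd',200,120,360,260,4)
E
```

```text
[0.5566 0.0167 0.0834] [-90.   64.  -94.4] [ 0.5535 -0.0378  0.1107] [-89.7571  63.9853 -94.2075] 12.925 [ 0.2873 -0.3173  0.786 ]
```

View pics/w5.png

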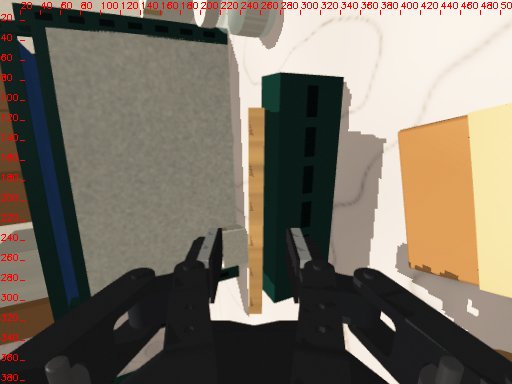

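View pics/td.png

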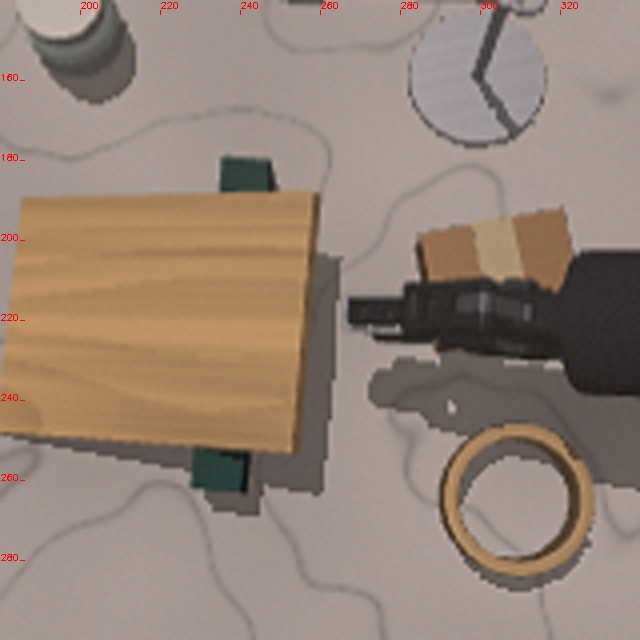

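View pics/sd.png

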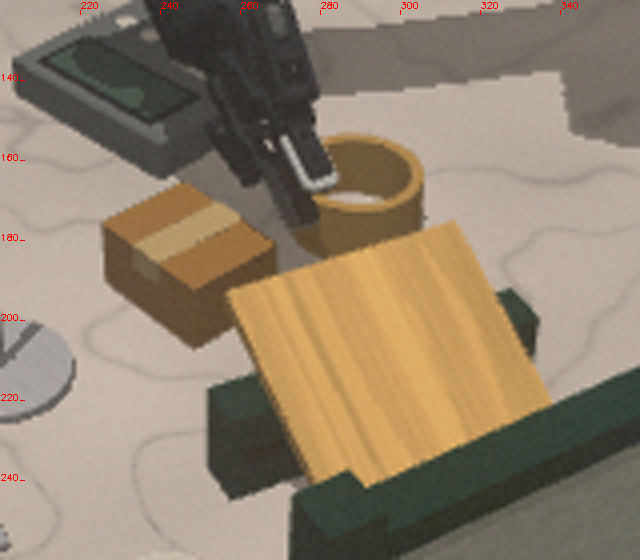

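```bash
python3 - <<'E'
from h import *
np.set_printoptions(precision=4,suppress=True)
p,o=boardtool(FOOT0,YB,26,S,INN)
print(ctrl.move_straight(p,o,v=.08,force_limit=8),ctrl.read_tcp_pos(),ctrl.read_contact_force())
crop('wrist','w6',120,80,380,384,2)
ctrl.set_gripper(0.0)
print(ctrl.read_gripper_width(),ctrl.read_tcp_pos(),ctrl.read_contact_force(),ctrl.read_torque(),ctrl.read_time())
crop('wrist','w7',120,80,380,384,2)
E
```

```text
False [0.5568 0.0166 0.0835] [ 0.3123  0.9987 -0.2191]
0.1072282419755125 [0.5569 0.0162 0.0836] [ 0.2119 -1.0554  0.0145] [-0.3625  0.0282 -0.0584] 14.375
```

View pics/w7.png

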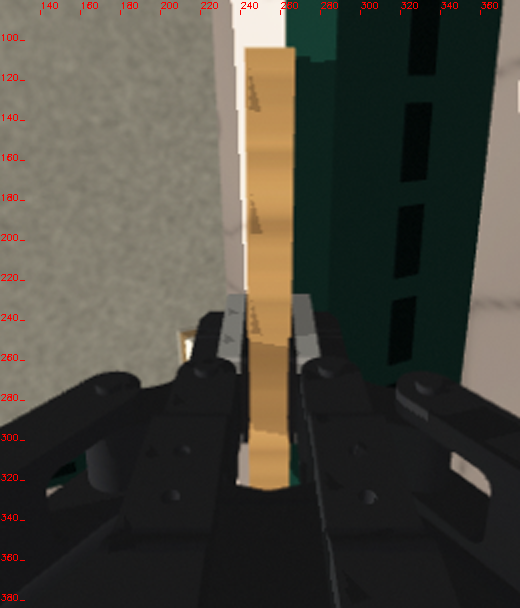

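```bash
python3 - <<'E'
from h import *
np.set_printoptions(precision=4,suppress=True)
n=7; f0=FOOT0+[0,0,.006]
p,o=boardtool(f0,YB,26,S,INN); ctrl.move_straight(p,o,v=.05); print(ctrl.read_contact_force())
for i in range(1,n+1):
    a=i/n; f=np.array([.569+.006*a,.178+.012*a,.0105]); yw=YB+(np.radians(.3)-YB)*a
    p,o=boardtool(f,yw,26+64*a,S,INN); r=ctrl.move_straight(p,o,v=.09,force_limit=20)
    if r: print('stopped',i); break
print(ctrl.read_tcp_pos(),ctrl.read_tool_rot(),ctrl.read_contact_force(),ctrl.read_gripper_width(),ctrl.read_time())
crop('wrist','w8',0,0,512,384,1);crop('top','te',80,120,280,300,4);crop('scene','se',210,110,400,270,4)
E
```

```text
[ 0.2942 -0.026  -2.8343]
[0.5745 0.1889 0.1896] [-90.1147   0.0044 -89.7127] [-0.7965 -0.3087 -2.0764] 0.10659925003092481 18.0917
```

View pics/w8.png

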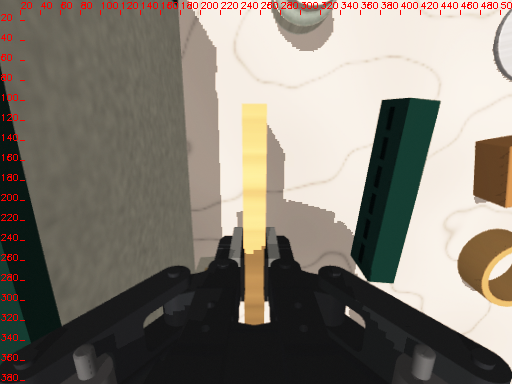

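View pics/te.png

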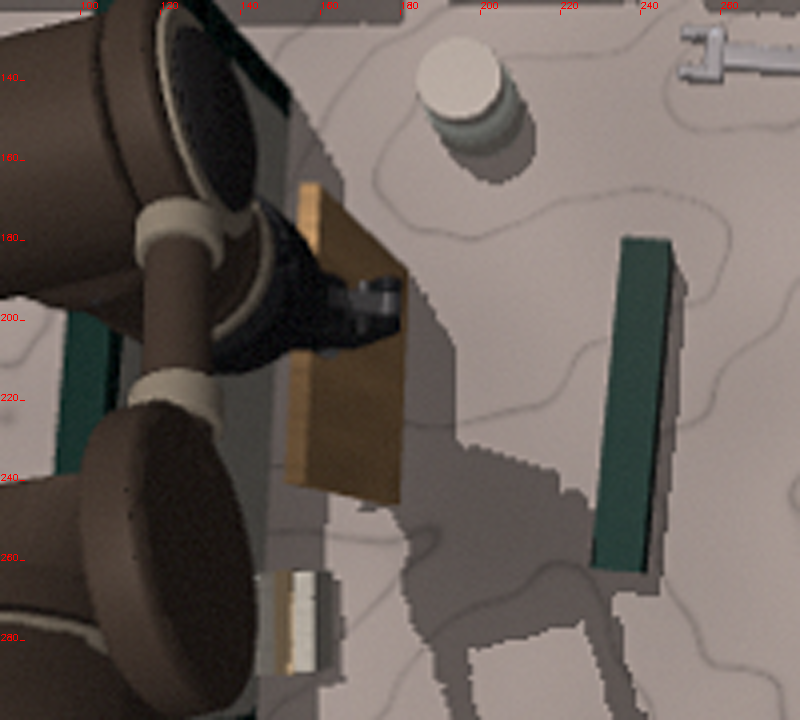

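View pics/se.png

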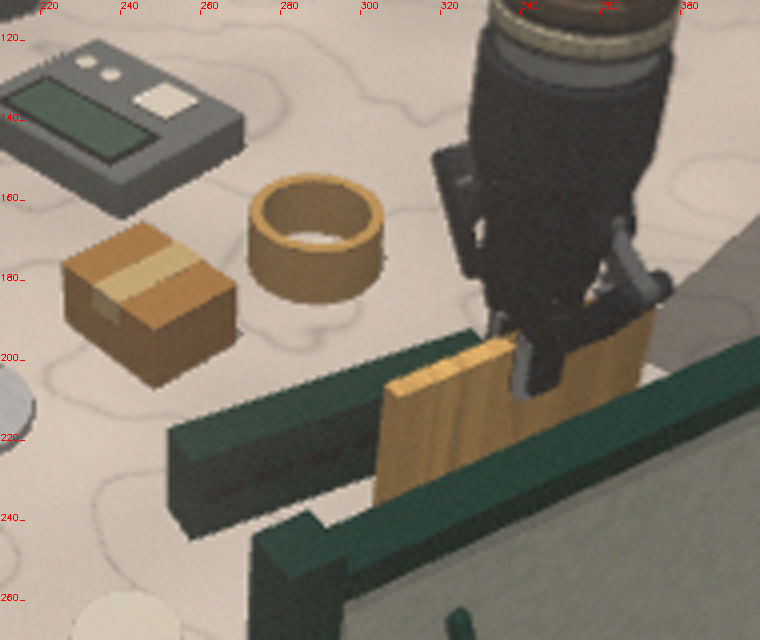

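```bash
python3 - <<'E'
from h import *
np.set_printoptions(precision=4,suppress=True)
from scipy.optimize import least_squares
pr=P('scene')
for uv in [(376,184),(370,178),(365,165),(344,208),(320,147)]:
  s=least_squares(lambda a: proj('scene',[.5745,.189+a[0],.1896+a[1]],pr)[0]-uv,[.03,.05]); print(uv,s.x)
pr=P('top')
for z in(.2,.22,.24,.26): print(z,[onz('top',uv,z,pr)[:2]-[.5745,.189] for uv in((180,190),(180,200))])
E
```

```text
(376, 184) [0.0692 0.0951]
(370, 178) [0.0551 0.0976]
(365, 165) [0.0397 0.1135]
(344, 208) [0.0121 0.0016]
(320, 147) [-0.0714  0.0848]
0.2 [array([ 0.0284, -0.044 ]), array([ 0.0077, -0.045 ])]
0.22 [array([ 0.0243, -0.0487]), array([ 0.0042, -0.0496])]
0.24 [array([ 0.0202, -0.0533]), array([ 0.0007, -0.0542])]
0.26 [array([ 0.0161, -0.058 ]), array([-0.0029, -0.0588])]
```

```bash
python3 - <<'E'
from h import *
np.set_printoptions(precision=4,suppress=True)
yw=np.radians(.3); fx=.575
def go(y,z,t,**k):
    p,o=boardtool([fx,y,z],yw,t,S,INN); return ctrl.move_straight(p,o,**k)
print(go(.2165,.012,92.5,v=.06,force_limit=8),ctrl.read_tcp_pos(),ctrl.read_contact_force())
print(go(.2165,-.004,92.5,v=.02,force_limit=3),ctrl.read_tcp_pos(),ctrl.read_tool_rot(),ctrl.read_contact_force(),ctrl.read_time())
crop('wrist','w9',0,0,512,384,1);crop('top','tf',80,120,280,300,4);crop('scene','sf',210,110,400,270,4)
E
```

```text
True [0.575  0.2185 0.1916] [ 0.5466 -3.6902  2.4064]
True [0.5747 0.2176 0.1906] [-90.0826  -2.461  -89.6927] [ 1.3415 -1.8729  1.6281] 18.975
```

View pics/w9.png

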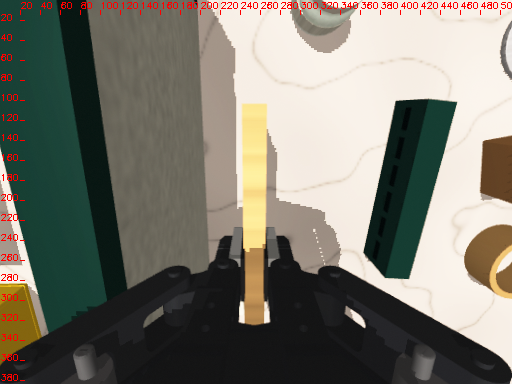

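View pics/tf.png

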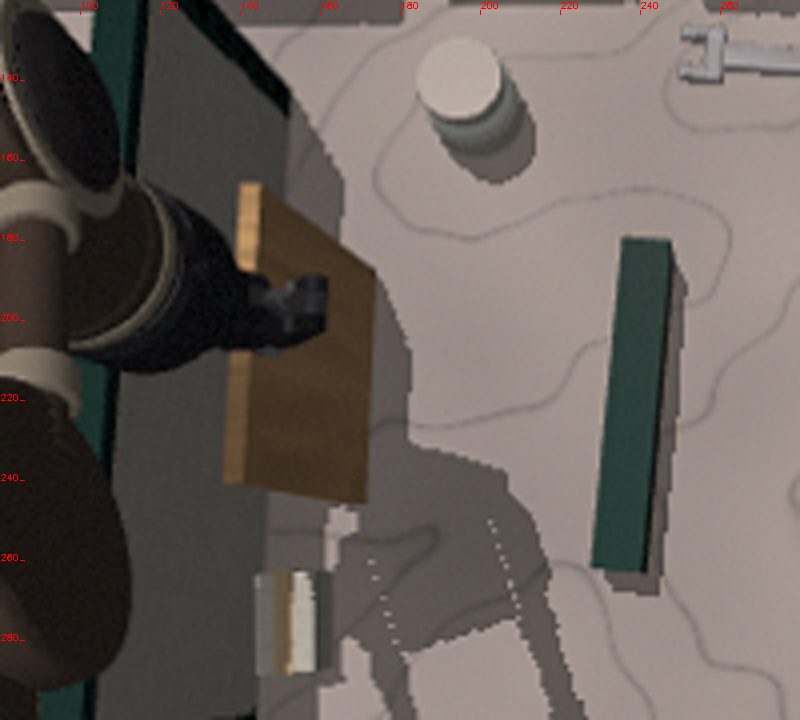

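View pics/sf.png

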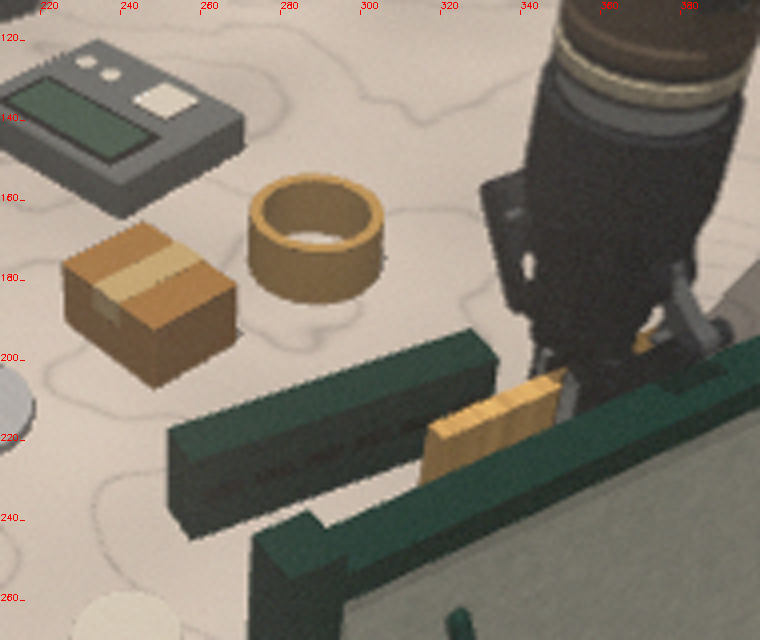

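```bash
python3 - <<'E'
from h import *
np.set_printoptions(precision=4,suppress=True)
yw=np.radians(.3); fx=.575
def go(y,z,t,inn=INN,**k):
    p,o=boardtool([fx,y,z],yw,t,S,inn); return ctrl.move_straight(p,o,**k)
print(go(.207,.010,90,v=.05),ctrl.read_tcp_pos(),ctrl.read_contact_force())
ctrl.dwell(.2); print(ctrl.read_contact_force())
r=go(.207,-.005,90,v=.02,force_limit=5); print(r,ctrl.read_tcp_pos(),ctrl.read_tool_rot(),ctrl.read_contact_force(),ctrl.read_time())
crop('top','tg',80,120,280,300,4)
E
```

```text
False [0.5742 0.2067 0.189 ] [ 0.5802  0.238  -2.5583]
[ 0.2872  0.2391 -2.537 ]
True [0.5753 0.2072 0.1816] [-89.9588   0.0091 -89.6936] [0.3034 0.1163 4.1531] 20.175
```

View pics/tg.png

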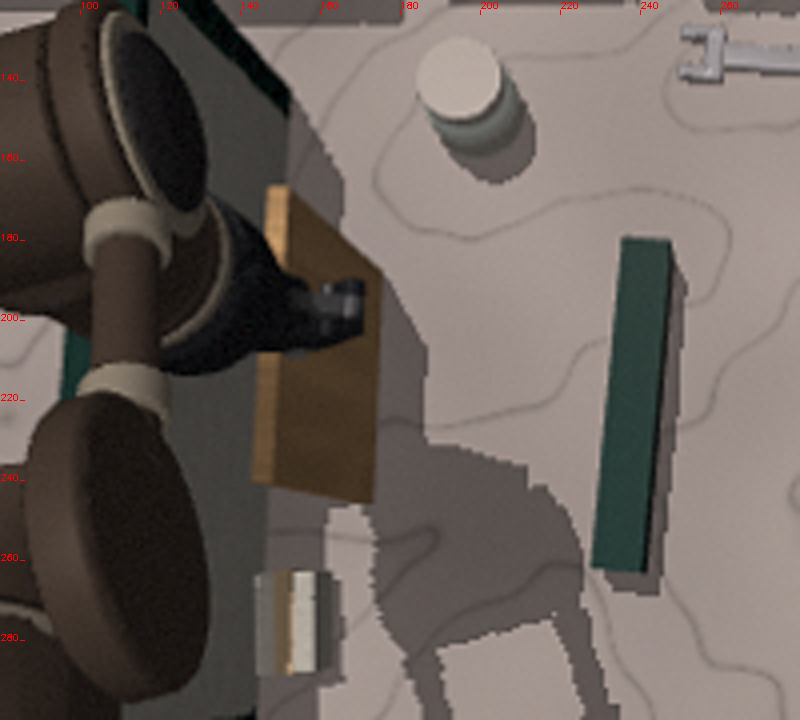

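```bash
python3 - <<'E'
from h import *
np.set_printoptions(precision=4,suppress=True)
p=ctrl.read_tcp_pos()
ctrl.set_gripper(.2); print(ctrl.read_gripper_width(),ctrl.read_contact_force())
ctrl.move_straight([.575,.207,p[2]+.013],v=.04); print(ctrl.read_tcp_pos(),ctrl.read_contact_force())
ctrl.set_gripper(0); print(ctrl.read_gripper_width(),ctrl.read_contact_force())
yw=np.radians(.3); fx=.575; z0=p[2]-.18; INN2=.017
def go(y,z,t,inn=INN2,**k):
    q,o=boardtool([fx,y,z],yw,t,S,inn); return ctrl.move_straight(q,o,**k)
print(go(.207,z0+.007,90,v=.04),ctrl.read_tcp_pos(),ctrl.read_contact_force(),ctrl.read_gripper_width(),ctrl.read_time())
crop('wrist','w10',0,0,512,384,1);crop('scene','sg',210,110,400,270,4)
E
```

```text
0.19995284678853115 [-0.43    0.1423 -0.5298]
[0.5753 0.2071 0.1951] [-0.103  -1.2093 -0.0312]
0.1003846131652928 [0.6238 0.0603 2.0225]
False [0.5746 0.2069 0.2013] [ 0.7465  0.1368 -1.5355] 0.10115235909578861 21.5417
```

View pics/w10.png

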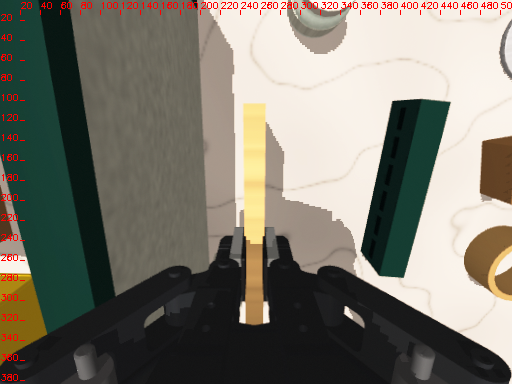

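View pics/sg.png

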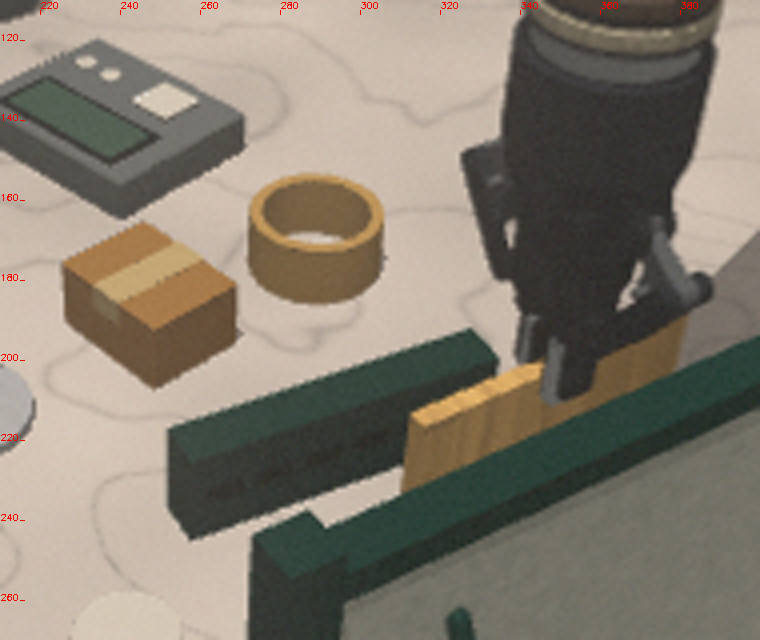

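```bash
python3 - <<'E'
from h import *
np.set_printoptions(precision=4,suppress=True)
yw=np.radians(.3); fx=.575; INN2=.017
def go(y,z,t,inn=INN2,**k):
    q,o=boardtool([fx,y,z],yw,t,S,inn); return ctrl.move_straight(q,o,**k)
print(go(.207,.02,90,v=.05),ctrl.read_contact_force())
print(go(.215,.02,93.5,v=.04,force_limit=5),ctrl.read_tcp_pos(),ctrl.read_contact_force())
ctrl.dwell(.1);print(ctrl.read_contact_force())
print(go(.215,-.004,93.5,v=.025,force_limit=4.5),ctrl.read_tcp_pos(),ctrl.read_tool_rot(),ctrl.read_contact_force(),ctrl.read_time())
crop('wrist','w11',0,0,512,384,1);crop('top','th',80,120,280,300,4);crop('scene','sh',210,110,400,270,4)
E
```

```text
False [-0.1662  0.064  -1.5146]
False [0.5748 0.2269 0.2124] [-0.5647  0.1527 -2.4244]
[ 0.5284  0.6807 -1.9775]
True [0.5747 0.2252 0.2034] [-90.0591  -3.6639 -89.711 ] [ 1.6911 -3.7469 -0.3431] 23.2583
```

View pics/sh.png

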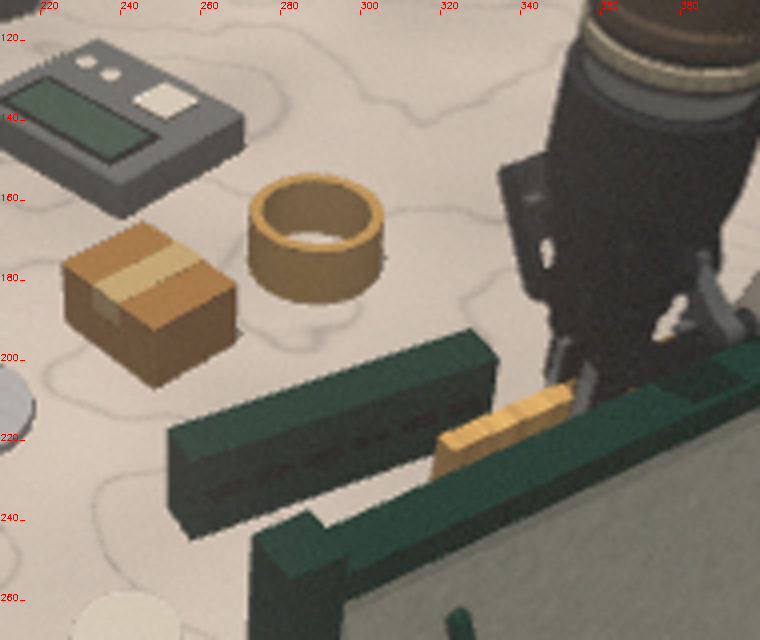

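View pics/th.png

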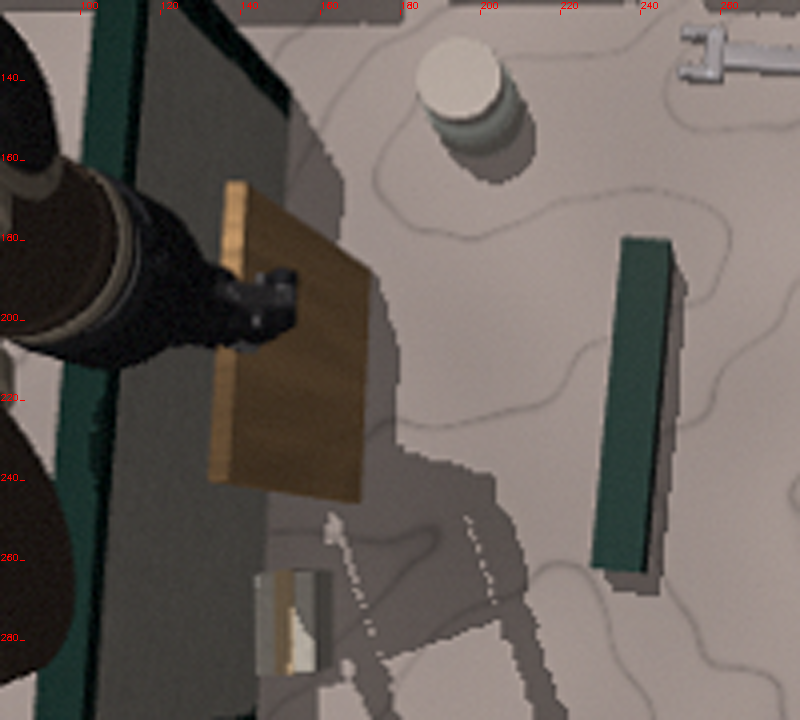

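```bash
python3 - <<'E'
from h import *
np.set_printoptions(precision=4,suppress=True)
yw=np.radians(.3); fx=.575; INN2=.017
def go(y,z,t,inn=INN2,**k):
    q,o=boardtool([fx,y,z],yw,t,S,inn); return ctrl.move_straight(q,o,**k)
print(go(.205,.014,93,v=.04),ctrl.read_contact_force())
ctrl.dwell(.1);print(ctrl.read_contact_force())
print(go(.205,-.006,93,v=.025,force_limit=5),ctrl.read_tcp_pos(),ctrl.read_tool_rot(),ctrl.read_contact_force(),ctrl.read_time())
crop('scene','si',210,110,400,270,4)
E
```

```text
False [-0.1157  0.3058 -2.2171]
[-0.2276  0.6731 -2.0329]
True [0.5753 0.2153 0.1949] [-89.9591  -2.991  -89.6923] [ 0.5986 -0.283   3.4806] 24.4833
```

View pics/si.png

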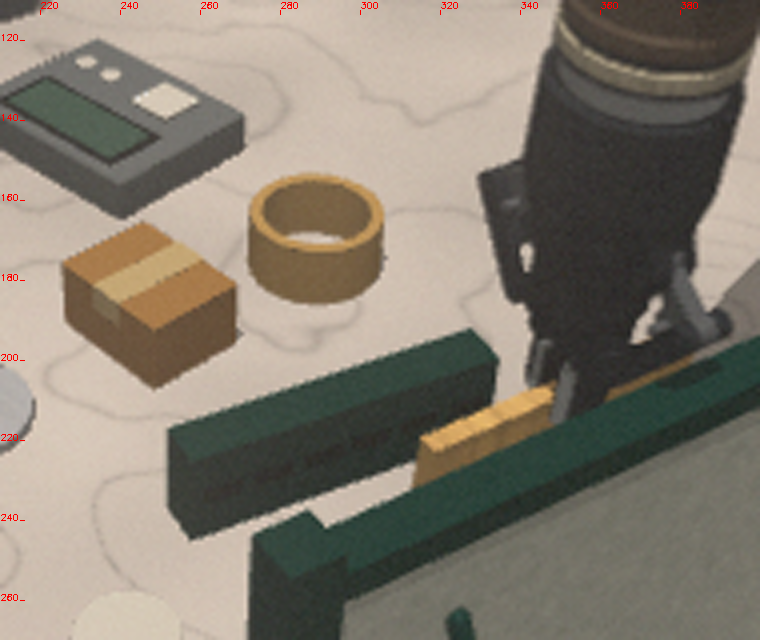

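```bash
python3 - <<'E'
from h import *
np.set_printoptions(precision=4,suppress=True)
p=ctrl.read_tcp_pos()
ctrl.set_gripper(.17); print(ctrl.read_gripper_width(),ctrl.read_contact_force())
up=-boardaxes(0,93)[1]
a=p+up*.0085; print(ctrl.move_straight(a,v=.03,force_limit=6),ctrl.read_contact_force())
b=a+[0,.007,0]; print(ctrl.move_straight(b,v=.03,force_limit=5),ctrl.read_tcp_pos(),ctrl.read_contact_force())
crop('scene','sj',210,110,400,270,4)
c=ctrl.read_tcp_pos()+np.array([0,0.004,.06]); print(ctrl.move_straight(c,v=.1,force_limit=10),ctrl.read_contact_force(),ctrl.read_time())
crop('top','tj',80,120,280,300,4);crop('scene','sk',210,110,400,270,4)
E
```

```text
0.1698086331415961 [-0.8602  0.9987 -0.443 ]
False [-0.3122 -0.0411  0.9059]
False [0.5752 0.2229 0.2033] [-0.3401 -0.6555  0.0513]
False [-0.213  -0.8126 -1.231 ] 26.4417
```

View pics/tj.png

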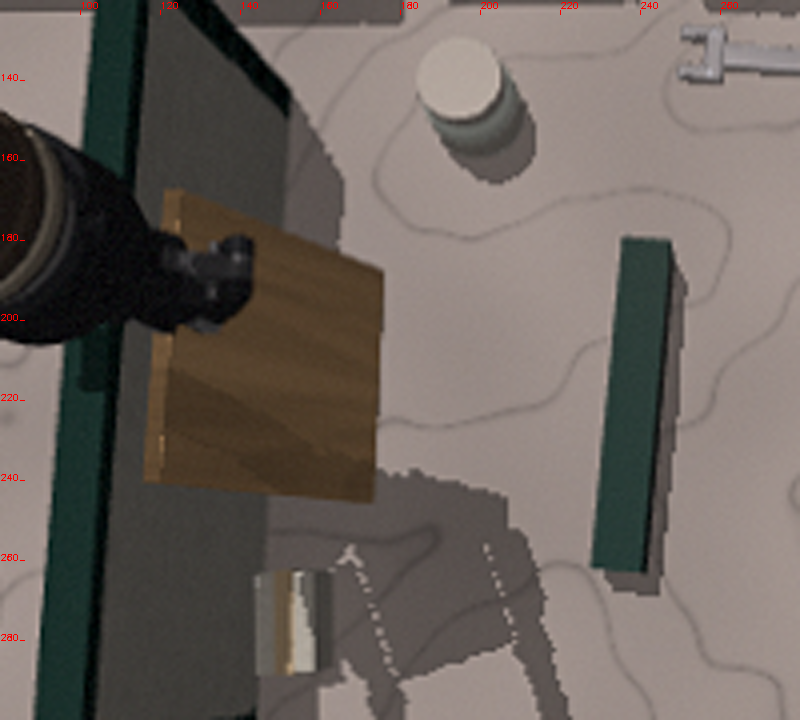

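View pics/sk.png

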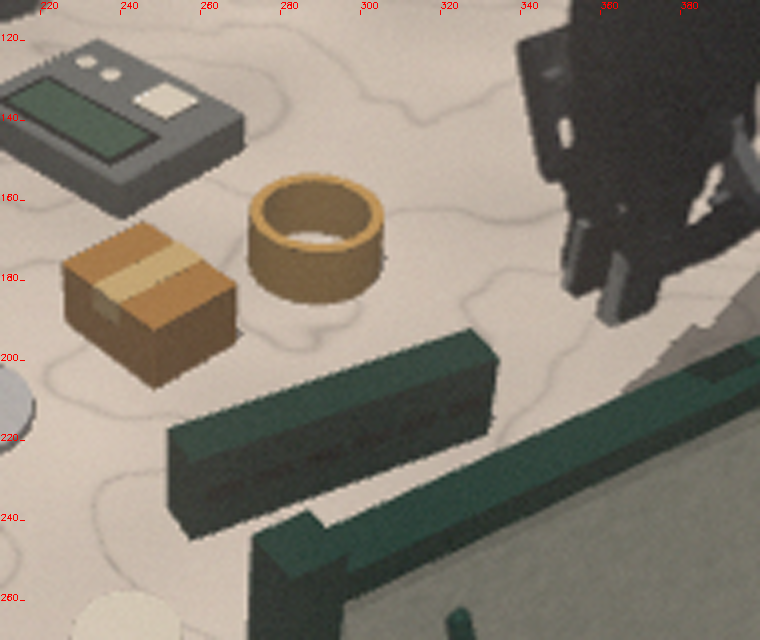

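```bash
python3 - <<'E'
from h import *
np.set_printoptions(precision=4,suppress=True)
pr=P('top')
for uv,z in [((175.75,188),.0028),((173.25,245.75),.0028),((121.5,167),.203),((115.7,240.5),.203),((126.5,170),.203),((120,241),.203)]: print(uv,onz('top',uv,z,pr))
q=ctrl.read_tcp_pos(); ctrl.move_straight([q[0],q[1]-.10,.33],v=.25)
crop('wrist','w12',0,0,512,384,1); crop('top','tk',80,120,280,300,4); print(ctrl.read_time())
E
```

```text
(175.75, 188) [0.6486 0.2022 0.0028]
(173.25, 245.75) [0.4999 0.2016 0.0028]
(121.5, 167) [0.6505 0.2684 0.203 ]
(115.7, 240.5) [0.4996 0.2686 0.203 ]
(126.5, 170) [0.6441 0.2574 0.203 ]
(120, 241) [0.4986 0.2598 0.203 ]
27.275
```

View pics/w12.png

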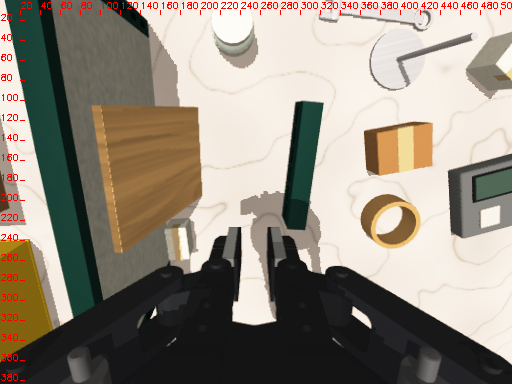

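View pics/tk.png

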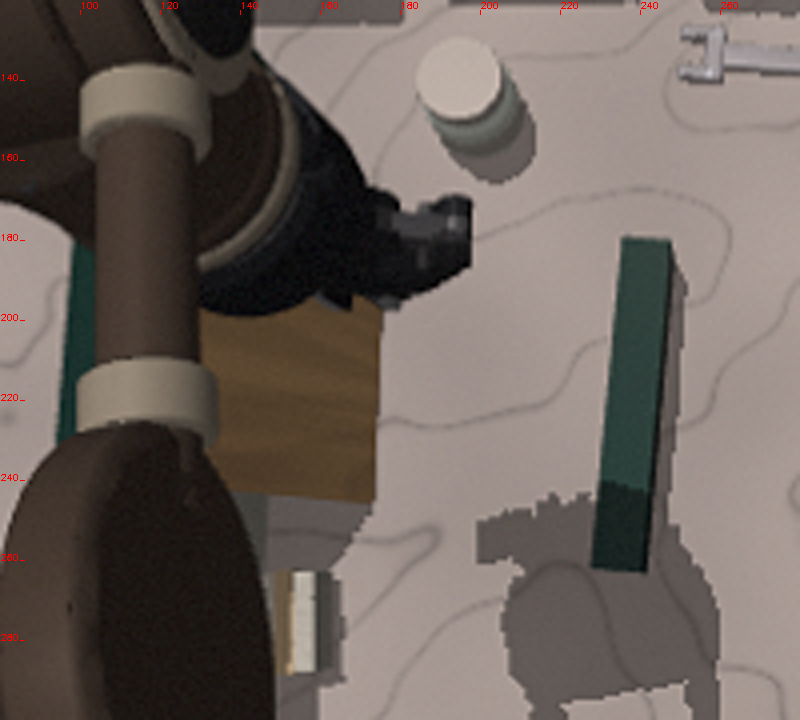

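```bash
python3 - <<'E'
from h import *
np.set_printoptions(precision=4,suppress=True)
o=[-50,0,0]; x=.5745
ctrl.set_gripper(0)
ctrl.movep([x,.10,.15],o)
ctrl.move_straight([x,.175,.02],v=.15,force_limit=8)
print(ctrl.read_tcp_pos(),ctrl.read_contact_force())
print(ctrl.move_straight([x,.210,.02],v=.03,force_limit=8),ctrl.read_tcp_pos(),ctrl.read_contact_force(),ctrl.read_time())
crop('wrist','w13',0,0,512,384,1); crop('top','tl',80,120,280,300,4); print(ctrl.read_time())
E
```

```text
[0.5755 0.1746 0.0208] [-0.6177  0.5813 -0.2081]
False [0.5744 0.21   0.02  ] [ 0.892  -1.0981 -0.1481] 32.0833
32.1833
```

View pics/w13.png

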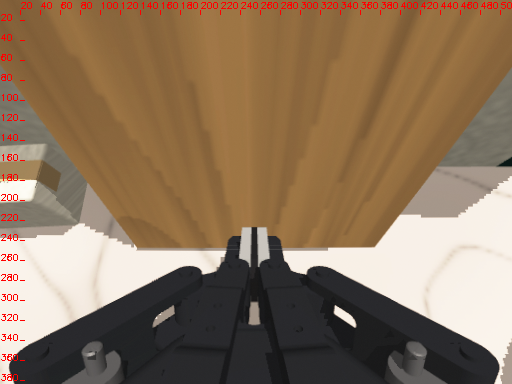

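View pics/tl.png

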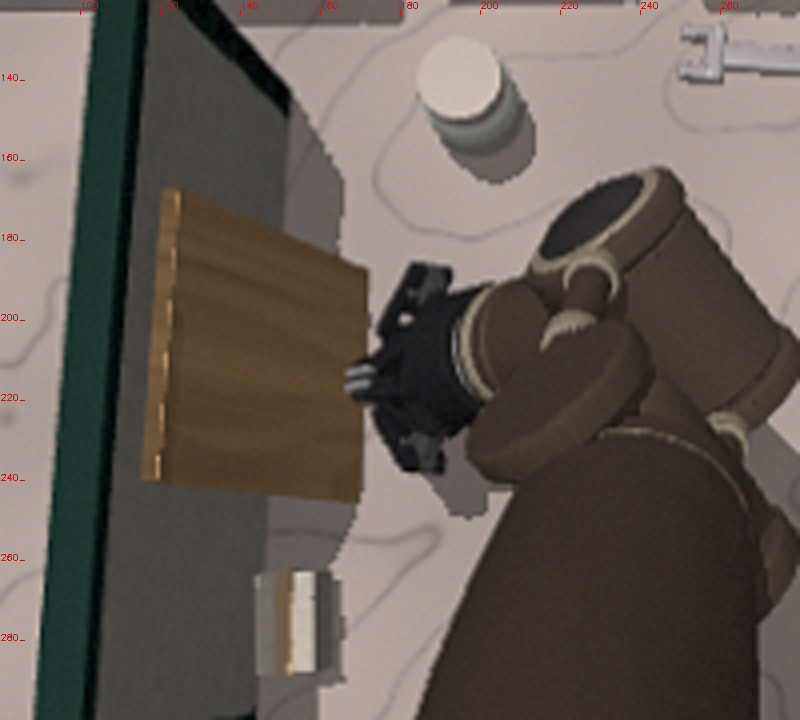

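```bash
python3 - <<'E'
from h import *
np.set_printoptions(precision=4,suppress=True)
q=ctrl.read_tcp_pos(); ctrl.move_straight([q[0],q[1]-.03,.023],v=.08); ctrl.move_straight([q[0],.06,.17],v=.2)
ctrl.movep([.50,-.10,.25],[-80,0,-20])
for yw in(-74,106): 
    s=ctrl.solve_ik([.4646,-.3156,.08],[-90,0,yw]); print(yw,s)
yw=-74
ctrl.movep([.4646,-.3156,.08],[-90,0,yw])
print(ctrl.read_tcp_pos(),ctrl.read_time())
pr=P('top')
im=crop('top','tm',80,120,280,300,4); crop('top','tn',340,200,440,285,6,im=im);crop('wrist','w14',0,0,512,384,1)
for uv in [(172,187.5),(169.75,245.5)]: print(onz('top',uv,.0023,pr))
E
```

```text
-74 [-38.63    21.7447 107.9922   0.      50.2631  35.37  ]
106 [ -38.63     21.7447  107.9922   -0.       50.2631 -144.63  ]
[ 0.465  -0.315   0.0796] 35.65
[0.65   0.2122 0.0023]
[0.5005 0.2106 0.0023]
```

View pics/tm.png

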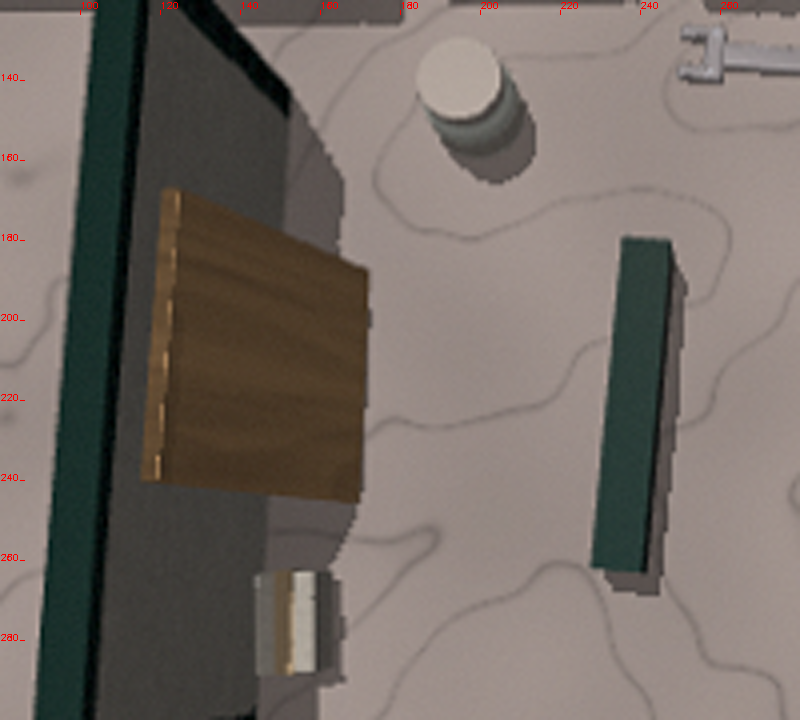

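View pics/w14.png

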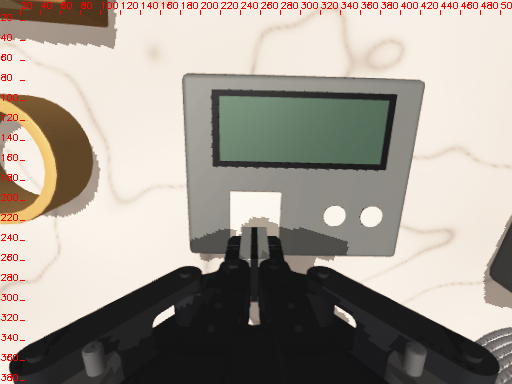

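View pics/tn.png

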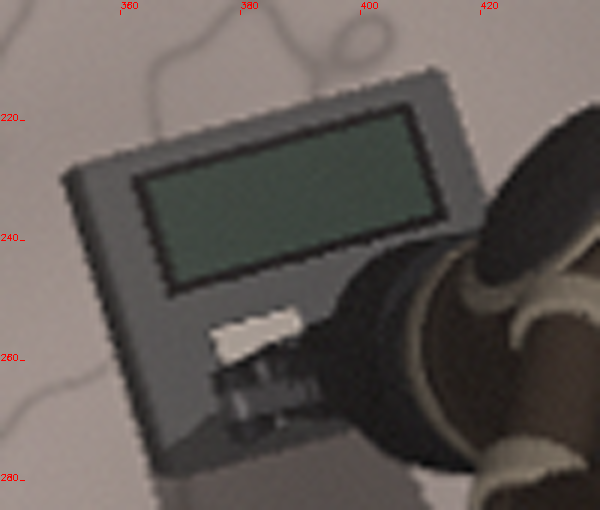

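```bash
python3 - <<'E'
from h import *
np.set_printoptions(precision=4,suppress=True)
x,y=.4646,-.3156
ctrl.move_straight([x,y,.048],v=.06); ctrl.dwell(.2); f0=ctrl.read_contact_force(); print(f0,ctrl.read_tcp_pos())
r=ctrl.move_straight([x,y,.033],v=.008,force_limit=6.5); print(r,ctrl.read_tcp_pos(),ctrl.read_contact_force())
ctrl.dwell(.4); print(ctrl.read_tcp_pos(),ctrl.read_contact_force()-f0,ctrl.read_time())
E
```

```text
[-0.3366 -0.2458  0.3731] [ 0.465  -0.3159  0.0485]
True [ 0.4646 -0.3156  0.0361] [-0.9689  0.0951  6.563 ]
[ 0.4646 -0.3156  0.0362] [-0.8474  1.3394  5.4314] 38.4583
```

```bash
python3 - <<'E'
from h import *
np.set_printoptions(precision=4,suppress=True)
x,y=.4646,-.3156
r=ctrl.move_straight([x,y,.0354],v=.008,force_limit=8); 
F=[]
for i in range(5): ctrl.dwell(.08); F.append(ctrl.read_contact_force()[2])
print(r,F,ctrl.read_tcp_pos())
crop('top','tp',340,200,440,285,6)
ctrl.move_straight([x,y,.10],v=.08); ctrl.move_straight([x,y,.2],v=.2); ctrl.dwell(.3)
print(ctrl.read_contact_force(),ctrl.read_time())
im=crop('top','tq',80,120,280,300,4); cv2.imwrite('pics/topend.png',im[:,:,::-1]); crop('scene','sq',0,0,512,384,1)
E
```

```text
False [np.float64(6.3921678941822595), np.float64(5.585404507874402), np.float64(5.972828983635912), np.float64(6.315198504892373), np.float64(6.689935646717014)] [ 0.4646 -0.3156  0.0362]
[0.4131 0.6027 0.3341] 41.1083
```

View pics/topend.png

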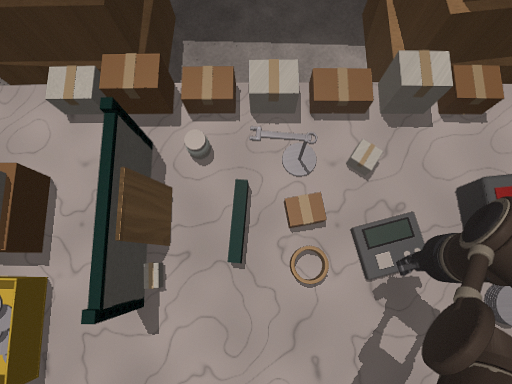

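View pics/sq.png

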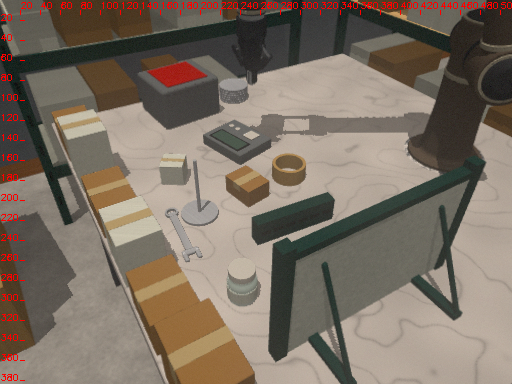

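View pics/tq.png

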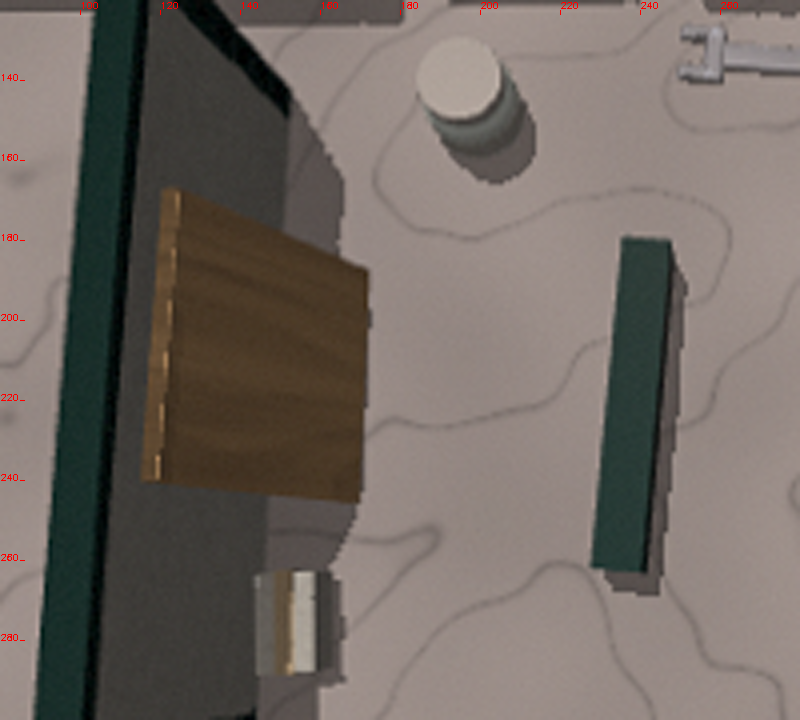

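```bash
python3 -c "
from bench import ctrl
print(ctrl.sign_off(),ctrl.read_time())"
```

```text
the job is handed in; nothing more can be done
the job is handed in; nothing more can be done
```

The job is done and handed in at about 41 s of the 72 s allowed; the sign-off gave no verdict.

- **Carton:** I gripped it and slid it about 120 mm along the panel towards the robot. It still stands upright, about 145 mm sideways of the board's middle.
- **Board:** I gripped it by its free edge, tipped it up, set it on its foot edge and let it lean on the panel. In the last top picture it leans square and untouched, with its foot about 53 mm out from the panel. Its upper edge is against the panel's face. The foot first landed about 63 mm out, so I nudged it in.
- **Key:** I pressed it with about 6 N, held for roughly 0.8 s, then released it. The fingers sat about 2.3 mm below the key's rest height. That is past the 1.6 mm point where it registers, but I had no direct reading that it did.
- **Everything else:** The beam and the bystanders look unmoved in the pictures.

**What went off plan:** twice while setting the board down, the gripper's finger linkage appeared to touch the top of the back panel. Each move stopped at its force limit, with only about 4 N on the tool (the limit is 40 N). I set the board's foot further out and gripped it higher to clear the panel.

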